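# Refill the press-side cup hopper from the parts scoop

## Task

Refill the green parts hopper beside the press: push its yellow sprung flap down with the nose of the blue scoop and tip all five orange cups in the scoop through it, spilling none. Then draw the scoop out so that the flap closes by itself, and stand the empty scoop flat on the worktop again, clear of the hopper. Leave the other things on the bench where they are.

Things in the scene. Friction and masses are not known exactly. Their poses are not given: they have to be found in the camera images.
- scoop: blue parts scoop, 0.18 to 0.29 kg. Flat tray 130 mm long (x -65 to +65), 96 mm wide, floor and walls 3 mm thick; walls 42 mm high at the back and sides, sloping to 16 mm at the nose. x points to the open nose, z up, origin at the centre of the underside. The cups lie loose in it; silicone grips, so they leave over the nose only at 40 to 60 degrees of tipping; a jog helps
- scoop_grip (a point): middle of the scoop's black handle, at (-98, 0, 69) mm in the scoop's frame. The handle rises backwards from the rear wall at 45 degrees, from (-63, 0, 34) to (-124, 0, 95) mm: a bar with flat sides, 16 mm wide across y (grip it so) and 24 mm deep
- scoop_nose (a point): middle of the front edge of the scoop's underside, at (65, 0, 0) mm in the scoop's frame
- hopper: green steel parts hopper, fixed. Origin at the centre of the tower's underside; x runs from the fill side (x = -70 mm) to the open pick trough (x = 70 to 118, lip 45 mm high), z up. Tower 140 x 128 mm, 4 mm walls; side walls 194 mm high and 120 mm apart inside, so that the scoop's nose fits between them. Inside, a slippery white floor sloping 26 degrees leads down to the trough
- hopper_rim (a point): middle of the top of the fill-side rim, at (-68, 0, 165.5) mm in the hopper's frame; the flap's hinge line runs 5 mm inside it and 5 mm lower. The mouth reaches from here to a fixed throat plate at x = 29 mm that hangs down from z = 161 to 91 mm; above it a hood slopes up to the far wall. Dark base flange: x -82 to 118, 150 mm wide, 4 mm thick
- flap (a joint): yellow inlet flap, hinged along the fill rim, 116 mm wide. 0 = closed, level; grows (rad) as its free end is pushed down into the hopper, stop at 1.3. A spring holds it shut (0.1 N m at 0, 0.25 N m at 1.3) and closes it when let go; the cups' weight alone does not open it. Cups drop through the throat from about 0.9, surely at 1.15; a cup caught there keeps it open
- flap_edge (a point): middle of the flap's free edge, 92 mm from its hinge line
- part_1: orange waisted silicone cup, 29 mm across, 30 mm high, 12 to 21 g; origin at the centre of its foot, z towards its wide mouth; starts loose in the scoop, standing
- part_2: orange waisted silicone cup, 29 mm across, 30 mm high, 12 to 21 g; origin at the centre of its foot, z towards its wide mouth; starts loose in the scoop, standing
- part_3: orange waisted silicone cup, 29 mm across, 30 mm high, 12 to 21 g; origin at the centre of its foot, z towards its wide mouth; starts loose in the scoop, standing
- part_4: orange waisted silicone cup, 29 mm across, 30 mm high, 12 to 21 g; origin at the centre of its foot, z towards its wide mouth; starts loose in the scoop, lying on its side
- part_5: orange waisted silicone cup, 29 mm across, 30 mm high, 12 to 21 g; origin at the centre of its foot, z towards its wide mouth; starts loose in the scoop, lying on its side
- ring_tin: closed white tin, 77 x 102 x 30 mm, bystander
- caliper: steel vernier caliper lying flat, 195 x 67 x 14 mm, bystander
- plug_gauge: steel plug gauge lying on the bench, 99 x 19 x 19 mm, bystander
- spring_clamp: black spring clamp, 96 x 24 x 20 mm, bystander
- glue_tube: white and blue glue tube lying flat, 38 x 136 x 27 mm, bystander
- oil_dropper: brown dropper bottle, 33 mm across, 102 mm high, bystander

How it is judged:
By the outcome, as a careful person would: the job done as asked, in the order asked, and still so for the second after the job is handed in, with the robot touching nothing.
It also fails if it takes over 58 s, if anything falls off the work surface, if the arm or the gripper's body presses on something with over 40 N, if the wrist force passes 120 N, or if a joint passes its speed limit or range.

## Robot

A 7-joint arm with a two-finger parallel gripper is mounted at the origin on a cart in front of the work surface, level with it; the furniture and walls round the work are solid. World frame = base frame: x ahead of the robot, y to its left, z up, the work surface at z = 0. Lengths are in mm, angles in rad, forces in N, time in s.
With the tool pointing down it reaches from about 400 to 875 mm from the base axis. Payload 4.4 kg.
Tool frame: the origin (TCP) lies midway between the tips of the shut fingers; the grasp point (between the pads) lies ctrl.grip_depth behind it (ctrl.grip_depth is the distance from the TCP to the grasp point, in mm); y points along the fingers, x is the direction in which the jaws open and shut, and the axes are right-handed (so a half turn about y gives the same grasp; the last joint's range is limited). The gripper opens to 85 mm and grips with 20 to 120 N. Pads are 22 mm wide; open, the fingers measure 114 mm over their backs; the gripper's body (76 mm by 85 mm) begins 54 mm behind the grasp point. The pads swing forward as they close: fully open they stand 13 mm farther back than shut.
Start: joints at [1.277, 0.628, 0.038, 1.517, -0.027, 0.996, -0.02], TCP at [146.82, -633.215, 231.313] pointing down, gripper open.
Joint ranges: [-3.06, 3.06], [-0.37, 2.12], [-1.25, 1.32], [0.18, 2.47], [-1.1, 4.24], [0.23, 1.98], [-2.94, 2.94]. Speed limits (rad/s): [2.57, 2.57, 3.14, 3.14, 3.14, 3.14, 3.14].

## Interface

Orientations are given as [roll, pitch, yaw] about the fixed x, y, z axes, in that order (R = Rz(yaw) Ry(pitch) Rx(roll)).
In Python, from cell import ctrl gives the robot as it stands. The module is installed in compiled form; this text tells all that it offers.
- The arm moves only by the tool play_rows, never from a script. Its argument "rows" is a list of rows, each a list of 3 entries, a list of its own where there are three numbers: the opening, from 0 (shut) to 1 (fully open), then the shift along the tool's x, y, z in cm, then the turn, a rotation vector about the tool's x, y, z in degrees. A call has exactly 8 rows; each row shifts and turns the commanded pose from where the row before left it, along the tool's axes as they then stand; what a row does not reach is not made up. A row lasts 1/10 s, in which the tool goes at most 50 mm and 8.59 degrees, less where a joint would pass 70% of its speed; a pose out of reach is approached as far as the arm can. A call with a gripper value outside its range is refused whole. The fingers move at their own pace and stop on an object; the grip force is fixed at half the most. Time passes only in rows, so rows that do not move let the fingers close, or fill a call up. It gives the time, the measured TCP pose, the force and the opening at its end, in the units of the state.
- ctrl.read_state(): the state, without advancing time (a new reading comes with each control period).
- ctrl.get_image(name): name is "scene" or "top" or "wrist"; returns a dict with "img" (480x640x3 uint8, red, green, blue), "fx", "fy", "cx", "cy" (pixels), "extrinsics" (4x4, takes a point from camera to world coordinates). Camera axes: x right, y up, looking along -z (the intrinsics and any distortion apply to the point x, -y, -z); pixel columns grow to the right and rows downward; lengths in mm; the calibration is good to about 2 mm. A picture is of the moment at which its call begins. There is no depth.
- ctrl.finish_job(): hands the job in, once; it reports no verdict.
Trained networks look in a picture, given as the dict that the camera call returned (one of the last four; its "shot" number tells which), for a name from the list of things; names that differ only in an ending like _2 or _b are one class to them, and where a whole thing is asked for, a point or a joint stands for the part that bears it (a point fixed in the world has none). Each returns a list of dicts, best first, with "conf" (0 to 1); they miss things now and then, are a little off and sometimes report something else, mostly with a low value. They report only what shows in the picture. A call takes as long as a camera call.
- ctrl.regions_of(picture, thing): "pixels" (480x640 bool, what is visible of it) and "centre" ([column, row] as shares, 0 to 1, of the picture: columns of its width, rows of its height, amid what is visible of it).
- ctrl.mark_of(picture, thing): "centre" ([column, row] as shares, 0 to 1, of the picture: columns of its width, rows of its height: a listed point, or the origin of a listed thing).
The state is a dict: "clock": time; "qpos": joint angles; "qd": joint speeds; "tau": joint torques, N m; "eef_pos": TCP position; "tool_rot": TCP orientation; "force": force on the tool from outside, world axes, zero at the start; "torque": the same for the moment, N m; "width": finger opening in mm.
Only numpy, scipy, OpenCV 4.12 (cv2) and the standard library are available. Lean on these libraries where they do the work, as an engineer would, in place of code of your own. Each camera call takes 0.05 s, during which the arm holds its last target.

## Working session

There is one attempt and no reset: what is moved stays moved. The work goes in short steps, Python scripts to look and compute and a tool call to move; the robot and the scene stay as the last step left them, time stands still between calls to the robot, and variables do not carry over. Pictures are saved under pics/ and viewed, and the job is handed in when it is done.

Besides the shell and the picture viewer there is one more tool, called after "Call:" in YAML: its name, and indented under it one key for each argument. play_rows: Moves the arm, as the interface text tells. Its arguments: {"type":"object","properties":{"rows":{"type":"array","items":{"type":"array"}}},"required":["rows"]}

```bash
mkdir -p pics; python3 - <<'E'
from cell import ctrl
import cv2,pickle
print(ctrl.read_state(), ctrl.grip_depth)
for n in ["scene","top","wrist"]:
    p=ctrl.get_image(n); cv2.imwrite(f"pics/{n}0.png",p["img"][:,:,::-1]); 
    print(n,p["fx"],p["fy"],p["cx"],p["cy"],p["extrinsics"].tolist(),[k for k in p])
    for t in ["scoop","scoop_grip","scoop_nose","hopper","hopper_rim","flap_edge"]:
        print(t,[(round(d["conf"],2),[round(d["centre"][0]*640,1),round(d["centre"][1]*480,1)]) for d in ctrl.mark_of(p,t)][:3])
E
```

```text
{'clock': 0.0, 'qpos': array([ 1.2771772 ,  0.62939265,  0.0384254 ,  1.51834289, -0.02701637,
        0.99627606, -0.02001933]), 'qd': array([-0.00190453,  0.00151258, -0.00168124, -0.00071507,  0.00013231,
       -0.00032388,  0.00125502]), 'tau': array([ 1.78498358e-04, -5.63389099e+01,  1.22605585e+00, -1.93441057e+01,
        1.09418220e-02,  1.05600359e-02,  8.63853586e-06]), 'eef_pos': array([ 146.71009564, -632.60181104,  230.36664396]), 'tool_rot': array([-1.57079981,  0.00190163, -1.34299149]), 'force': array([-0.19365042,  0.22215955, -0.28348714]), 'torque': array([-0.02821246,  0.02377498,  0.04839262]), 'width': 85.3723078879048} 18.700000000000003
scene 509.6783903895446 509.6783903895446 323.23041414310086 237.66945118622223 [[0.531783568061122, 0.3910438367425889, -0.7511930207914725, -381.5932359529147], [-0.8467301789947828, 0.22880504297589152, -0.4803085011617675, -578.6034675674749], [-0.015944927708997095, 0.8914779694722893, 0.45278338002395685, 661.0135322131244], [0.0, 0.0, 0.0, 1.0]] ['img', 'fx', 'fy', 'cx', 'cy', 'extrinsics', 'shot']
scoop [(0.55, [281.9
[... 663 characters left out ...]
'shot']
scoop [(0.92, [317.0, 263.6])]
scoop_grip [(0.76, [350.4, 260.2])]
scoop_nose [(0.98, [300.0, 264.4])]
hopper []
hopper_rim [(0.75, [283.5, 241.9])]
flap_edge [(0.84, [249.2, 250.6]), (0.28, [282.6, 193.7])]
wrist 427.60637021580715 427.60637021580715 318.69847542558 235.04719695846285 [[0.22648988806334636, 0.9337007145569093, 0.27731805970937023, 216.17374211391865], [-0.9740132213984721, 0.21733746735312254, 0.06373907612682868, -617.1774834971442], [-0.0007583838236993918, -0.2845477129067239, 0.9586615794604103, 374.3384728340509], [0.0, 0.0, 0.0, 1.0]] ['img', 'fx', 'fy', 'cx', 'cy', 'extrinsics', 'shot']
scoop []
scoop_grip []
scoop_nose []
hopper []
hopper_rim []
flap_edge []
```

View pics/scene0.png

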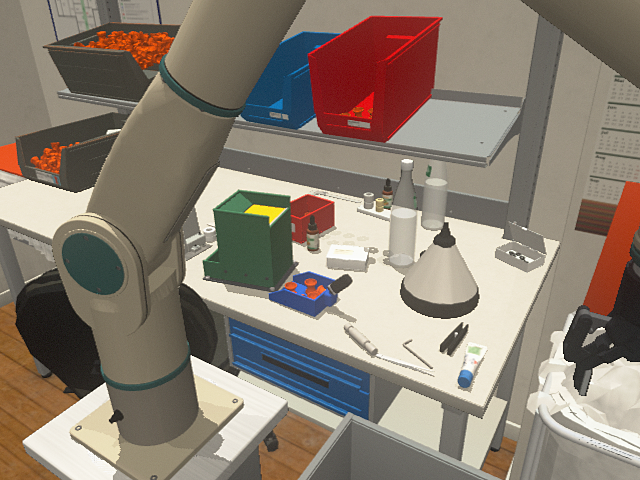

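View pics/top0.png

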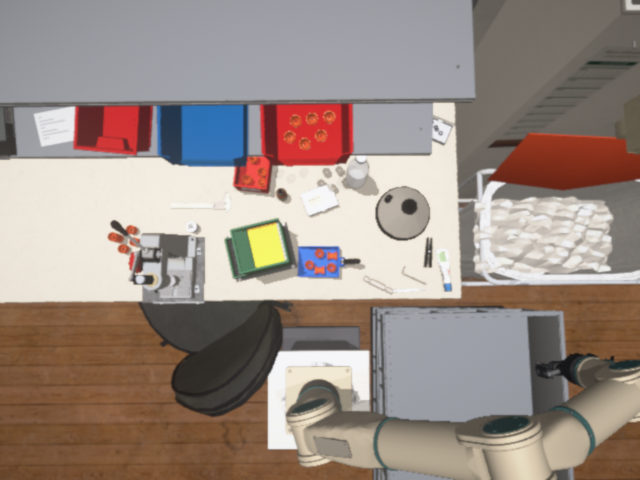

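View pics/wrist0.png

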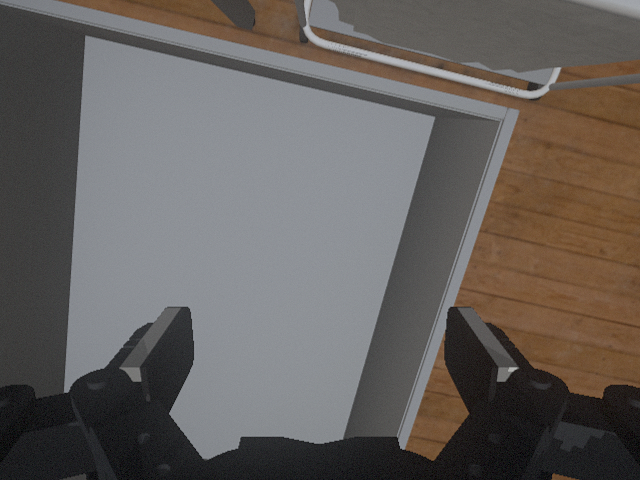

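```bash
python3 - <<'E'
import cv2
a=cv2.imread("pics/top0.png")[205:295,215:375]; cv2.imwrite("pics/topc.png",cv2.resize(a,None,fx=5,fy=5,interpolation=cv2.INTER_CUBIC))
a=cv2.imread("pics/scene0.png")[180:325,195:375]; cv2.imwrite("pics/scenec.png",cv2.resize(a,None,fx=4,fy=4,interpolation=cv2.INTER_CUBIC))
E
```

```text
(no output)
```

View pics/topc.png

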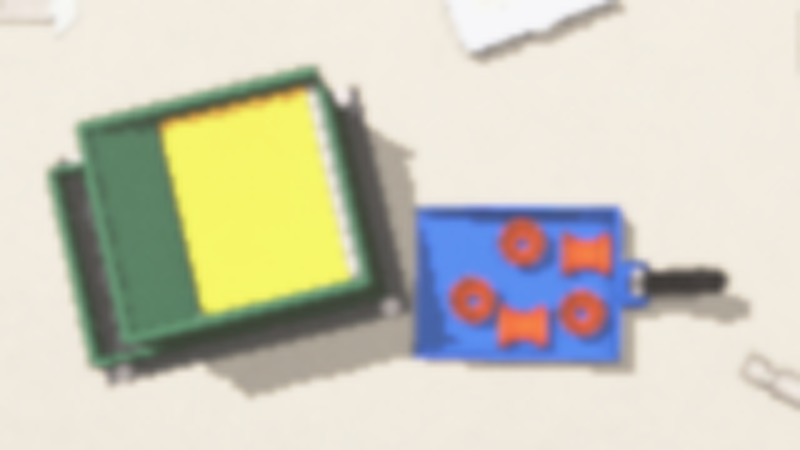

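View pics/scenec.png

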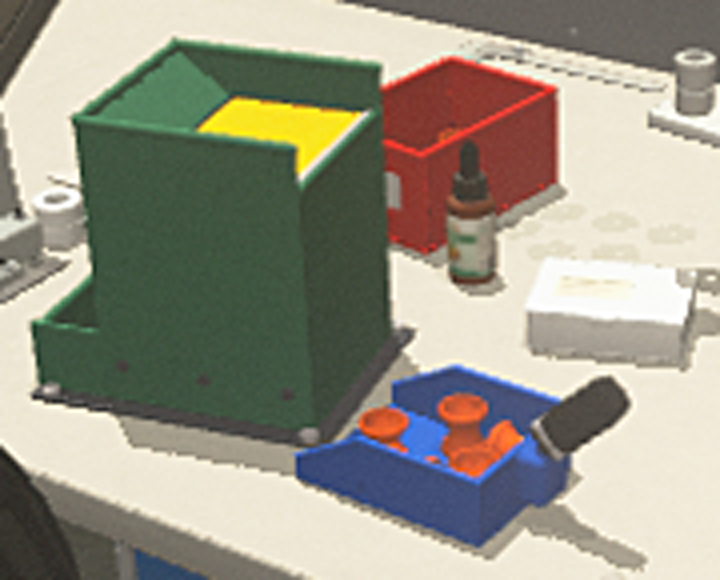

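```bash
cat > h.py <<'E'
import numpy as np
from scipy.optimize import least_squares
from scipy.spatial.transform import Rotation as Rn
CAM={"scene":(509.678,323.230,237.669,np.array([[0.531783568061122,0.3910438367425889,-0.7511930207914725,-381.5932359529147],[-0.8467301789947828,0.22880504297589152,-0.4803085011617675,-578.6034675674749],[-0.015944927708997095,0.8914779694722893,0.45278338002395685,661.0135322131244],[0,0,0,1]])),
"top":(494.119,325.725,240.366,np.array([[-0.008887953306144359,0.9955042995163977,-0.0942984301586926,349.1082072533276],[-0.9999602521742282,-0.00878176830253578,0.0015409792776947535,-28.04135096786862],[0.0007059445314643074,0.09430837815298596,0.995542782331564,1584.9507804566533],[0,0,0,1]]))}
def proj(cam,P):
    f,cx,cy,E=CAM[cam]; P=np.atleast_2d(P)
    c=(P-E[:3,3])@E[:3,:3]
    return np.c_[cx+f*c[:,0]/-c[:,2], cy-f*c[:,1]/-c[:,2]]
def place(p,L):
    c,s=np.cos(p[2]),np.sin(p[2]); L=np.atleast_2d(L)
    return np.c_[p[0]+c*L[:,0]-s*L[:,1],p[1]+s*L[:,0]+c*L[:,1],L[:,2]]
def fit(obs,p0):
    def r(p): return np.concatenate([(proj(c,place(p,l))-np.array(uv)).ravel() for c,uv,l in obs])
    s=least_squares(r,p0,x_scale=[100,100,1],loss='soft_l1'); return s.x,r(s.x).reshape(-1,2)
E
python3 - <<'E'
from h import *
T=lambda u,v:((u+.5)/5-.5+215,(v+.5)/5-.5+205)
S=lambda u,v:((u+.5)/4-.5+195,(v+.5)/4-.5+180)
H=[("top",T(320,72),(-70,-64,194)),("top",T(80,125),(70,-64,194)),("top",T(128,345),(70,64,194)),("top",T(370,285),(-70,64,194)),
("scene",S(298,150),(-70,64,194)),("scene",S(78,120),(70,64,194)),("scene",S(176,42),(70,-64,194)),("scene",S(380,66),(-70,-64,194)),("scene",S(308,440),(-82,75,4)),("scene",S(410,335),(-82,-75,4)),("scene",S(32,393),(118,75,4))]
C=[("top",T(416,212),(65,-48,16)),("top",T(416,357),(65,48,16)),("top",T(620,208),(-65,-48,42)),("top",T(622,365),(-65,48,42)),("top",T(722,280),(-120,0,91)),
("scene",S(298,455),(65,48,16)),("scene",S(300,480),(65,48,0)),("scene",S(475,482),(-65,48,42)),("scene",S(480,545),(-65,48,0)),("scene",S(395,380),(65,-48,16))]
for n,o,p0 in (("hop",H,(450,200,1.5)),("scoop",C,(426,0,1.57))):
    p,r=fit(o,p0); print(n,p,np.degrees(p[2])); print(r.round(1).tolist())
    q,_=fit([x for x in o if x[0]=="top"],p0); print("top only",q)
E
```

```text
hop [465.91759355 158.14224162   1.7944697 ] 102.81554026275353
[[-0.4, -0.3], [-0.6, 0.4], [-0.5, 0.4], [-0.3, 1.0], [-0.5, -0.5], [-1.1, -0.5], [0.5, -0.7], [1.2, -0.5], [4.9, 3.0], [2.9, -0.9], [-0.2, 1.0]]
top only [466.99166189 156.9634453    1.79476038]
scoop [430.19115416  -4.06524807   1.54194236] 88.34678935995399
[[-0.3, -0.9], [-1.0, 0.3], [-0.1, 0.1], [-1.0, -0.6], [-2.1, 0.5], [-0.2, 0.2], [-0.3, -0.2], [1.7, 1.1], [0.9, 1.4], [0.5, 0.7]]
top only [429.40041532  -6.63250113   1.55657177]
```

```bash
cat >> h.py <<'E'
SC=(429.9,-5.0,np.radians(88.8)); HP=(466.3,157.8,np.radians(102.8))
GD=18.7
def frame(p):  # 4x4 of planar pose
    T=np.eye(4);T[:3,:3]=Rn.from_euler('z',p[2]).as_matrix();T[:2,3]=p[:2];return T
def scoopT(p,h,noseXZ,th,y=0):
    """scoop 4x4 with heading of frame p, nose at (x,y,z) of that frame, tipped th deg nose down"""
    F=frame(p);R=Rn.from_euler('y',th,degrees=True).as_matrix()
    T=np.eye(4);T[:3,:3]=R;n=np.array([noseXZ[0],y,noseXZ[1]]);T[:3,3]=n-R@np.array([65,0,0]);return F@T
def gripTool(a=45.,back=0.,lat=0.):
    """tool in scoop frame: fingers a deg below horizontal forward, grasp point at handle middle"""
    a=np.radians(a);d=np.array([np.cos(a),0,-np.sin(a)]);x=np.array([0,-1,0.]);z=np.cross(x,d)
    T=np.eye(4);T[:3,:3]=np.c_[x,d,z];T[:3,3]=np.array([-98,lat,69])+d*(GD-back);return T
def toolT(s): 
    T=np.eye(4);T[:3,:3]=Rn.from_euler('xyz',s["tool_rot"]).as_matrix();T[:3,3]=s["eef_pos"];return T
def rows(A,B,n,op):
    """n rows from tool A to B"""
    rv=Rn.from_matrix(A[:3,:3].T@B[:3,:3]).as_rotvec();out=[]
    C=A.copy()
    for i in range(1,n+1):
        N=np.eye(4);N[:3,:3]=A[:3,:3]@Rn.from_rotvec(rv*i/n).as_matrix();N[:3,3]=A[:3,3]+(B[:3,3]-A[:3,3])*i/n
        sh=np.round(C[:3,:3].T@(N[:3,3]-C[:3,3])/10,2);tu=np.round(np.degrees(Rn.from_matrix(C[:3,:3].T@N[:3,:3]).as_rotvec()),1)
        out.append([op,sh.tolist(),tu.tolist()])
        D=C.copy();D[:3,3]=C[:3,3]+C[:3,:3]@sh*10;D[:3,:3]=C[:3,:3]@Rn.from_rotvec(np.radians(tu)).as_matrix();C=D
    return out,C
def show(A,B,n,op):
    import json
    o,C=rows(A,B,n,op);k=8
    for i in range(0,len(o),8): print(json.dumps(o[i:i+8]).replace(" ",""))
    return C
E
python3 - <<'E'
from h import *
from cell import ctrl
A=toolT(ctrl.read_state())
B=frame(SC)@gripTool(45,back=90)
print(B.round(2))
M=A.copy();M[:3,3]=[200,-480,270]
d=Rn.from_matrix(A[:3,:3].T@B[:3,:3]); print(np.degrees(d.as_rotvec()))
show(A,B,16,1)
E
```

```text
[[ 1.0000e+00  1.0000e-02  1.0000e-02  4.2679e+02]
 [-2.0000e-02  7.1000e-01  7.1000e-01 -1.5338e+02]
 [ 0.0000e+00 -7.1000e-01  7.1000e-01  1.1942e+02]
 [ 0.0000e+00  0.0000e+00  0.0000e+00  1.0000e+00]]
[ 38.12167645 -71.57941731  29.65143881]
[[1,[-2.53,0.7,2.38],[2.4,-4.5,1.9]],[1,[-2.3,0.88,2.54],[2.4,-4.4,1.8]],[1,[-2.08,1.06,2.67],[2.3,-4.5,1.9]],[1,[-1.82,1.24,2.77],[2.4,-4.5,1.8]],[1,[-1.57,1.4,2.85],[2.4,-4.5,1.9]],[1,[-1.28,1.58,2.9],[2.4,-4.4,1.8]],[1,[-1.01,1.73,2.92],[2.4,-4.5,1.9]],[1,[-0.72,1.88,2.91],[2.4,-4.5,1.8]]]
[[1,[-0.44,2.02,2.88],[2.3,-4.5,1.9]],[1,[-0.14,2.15,2.81],[2.4,-4.4,1.8]],[1,[0.15,2.26,2.73],[2.4,-4.5,1.9]],[1,[0.42,2.36,2.6],[2.4,-4.5,1.8]],[1,[0.71,2.46,2.45],[2.4,-4.5,1.9]],[1,[0.97,2.52,2.29],[2.4,-4.4,1.9]],[1,[1.22,2.58,2.1],[2.3,-4.5,1.8]],[1,[1.47,2.62,1.88],[2.4,-4.5,1.9]]]
```

Call:
play_rows:
  rows:
    - [1,[-2.53,0.7,2.38],[2.4,-4.5,1.9]]
    - [1,[-2.3,0.88,2.54],[2.4,-4.4,1.8]]
    - [1,[-2.08,1.06,2.67],[2.3,-4.5,1.9]]
    - [1,[-1.82,1.24,2.77],[2.4,-4.5,1.8]]
    - [1,[-1.57,1.4,2.85],[2.4,-4.5,1.9]]
    - [1,[-1.28,1.58,2.9],[2.4,-4.4,1.8]]
    - [1,[-1.01,1.73,2.92],[2.4,-4.5,1.9]]
    - [1,[-0.72,1.88,2.91],[2.4,-4.5,1.8]]

```text
clock: 1.85
eef_pos: [287.2, -392.7, 175.4]
tool_rot: [-1.176, 0.135, -0.679]
force: [-0.3, -0.6, -0.5]
width: 85.4
```

Call:
play_rows:
  rows:
    - [1,[-0.44,2.02,2.88],[2.3,-4.5,1.9]]
    - [1,[-0.14,2.15,2.81],[2.4,-4.4,1.8]]
    - [1,[0.15,2.26,2.73],[2.4,-4.5,1.9]]
    - [1,[0.42,2.36,2.6],[2.4,-4.5,1.8]]
    - [1,[0.71,2.46,2.45],[2.4,-4.5,1.9]]
    - [1,[0.97,2.52,2.29],[2.4,-4.4,1.9]]
    - [1,[1.22,2.58,2.1],[2.3,-4.5,1.8]]
    - [1,[1.47,2.62,1.88],[2.4,-4.5,1.9]]

```text
clock: 2.65
eef_pos: [427.5, -153.0, 119.0]
tool_rot: [-0.785, -0.001, -0.018]
force: [-0.3, 0.6, -0.1]
width: 85.3
```

```bash
python3 - <<'E'
from cell import ctrl
from h import *
import cv2
s=ctrl.read_state(); print(s["qpos"].round(2)); print(toolT(s).round(2))
p=ctrl.get_image("wrist"); cv2.imwrite("pics/w1.png",p["img"][:,:,::-1]); np.savez("w1.npz",E=p["extrinsics"],k=[p["fx"],p["cx"],p["cy"]])
CAM["w"]=(p["fx"],p["cx"],p["cy"],p["extrinsics"])
L=[(-65,48,42),(-65,-48,42),(65,-48,16),(65,48,16),(-124,0,95),(-98,0,69),(65,0,0)]
print(proj("w",place(SC,L)).round(0).tolist())
E
```

```text
[ 1.09  0.92 -0.63  1.84 -0.2   0.95  0.7 ]
[[ 1.0000e+00  1.0000e-02  1.0000e-02  4.2749e+02]
 [-2.0000e-02  7.1000e-01  7.1000e-01 -1.5303e+02]
 [ 0.0000e+00 -7.1000e-01  7.1000e-01  1.1898e+02]
 [ 0.0000e+00  0.0000e+00  0.0000e+00  1.0000e+00]]
[[242.0, 223.0], [397.0, 223.0], [379.0, 102.0], [261.0, 102.0], [320.0, 278.0], [320.0, 252.0], [320.0, 116.0]]
```

View pics/w1.png

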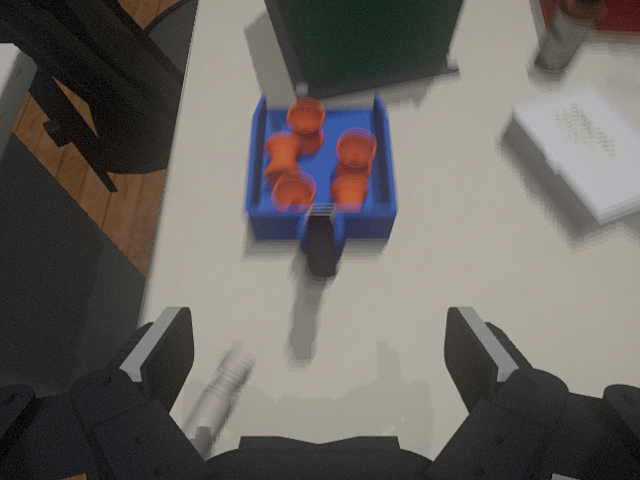

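```bash
python3 - <<'E'
from h import *
import cv2
a=cv2.imread("pics/w1.png")[80:290,225:420]; cv2.imwrite("pics/w1c.png",cv2.resize(a,None,fx=2.8,fy=2.8,interpolation=cv2.INTER_CUBIC))
E
```

```text
(no output)
```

View pics/w1c.png

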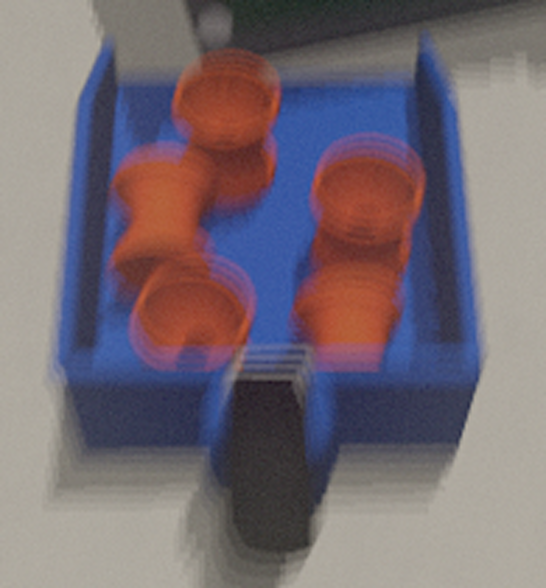

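```bash
python3 - <<'E'
from cell import ctrl
from h import *
import cv2
p=ctrl.get_image("wrist"); a=p["img"][80:290,225:420,::-1]; cv2.imwrite("pics/w2c.png",cv2.resize(a,None,fx=2.8,fy=2.8,interpolation=cv2.INTER_CUBIC)); np.savez("w1.npz",E=p["extrinsics"],k=[p["fx"],p["cx"],p["cy"]])
E
```

```text
(no output)
```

View pics/w2c.png

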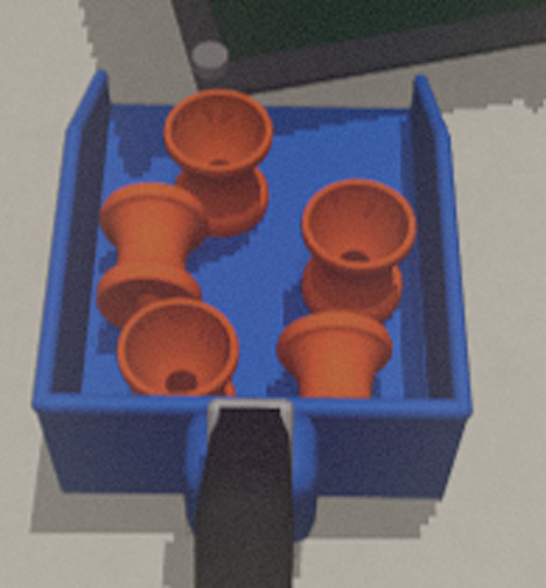

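```bash
python3 - <<'E'
from h import *
z=np.load("w1.npz");CAM["w"]=(z["k"][0],z["k"][1],z["k"][2],z["E"])
W=lambda u,v:((u+.5)/2.8-.5+225,(v+.5)/2.8-.5+80)
T=lambda u,v:((u+.5)/5-.5+215,(v+.5)/5-.5+205)
o=[("w",W(35,407),(-65,48,42)),("w",W(470,413),(-65,-48,42)),("w",W(102,73),(65,48,16)),("w",W(421,77),(65,-48,16)),("w",W(64,490),(-65,48,0)),("w",W(442,497),(-65,-48,0))]
p,r=fit(o,SC);print(p,np.degrees(p[2]),r.round(1).tolist())
E
```

```text
[429.23684035  -0.55395529   1.54541154] 88.54555869284792 [[0.1, 0.0], [-0.1, 0.3], [-1.5, -1.6], [1.7, -1.3], [-0.6, 0.5], [0.7, 0.1]]
```

```bash
sed -i 's/^SC=.*HP/SC=(429.4,-2.0,np.radians(88.6)); HP/' h.py; python3 - <<'E'
from h import *
from cell import ctrl
A=toolT(ctrl.read_state())
show(A,frame(SC)@gripTool(45,back=0),8,1)
E
```

```text
[[1,[-0.03,1.11,-0.01],[-0.0,0.1,-0.0]],[1,[-0.03,1.11,-0.02],[-0.1,0.0,-0.1]],[1,[-0.03,1.11,-0.01],[-0.0,0.1,-0.0]],[1,[-0.03,1.12,-0.01],[-0.0,0.1,-0.1]],[1,[-0.03,1.11,-0.01],[-0.1,0.0,-0.0]],[1,[-0.04,1.11,-0.01],[-0.0,0.1,-0.1]],[1,[-0.03,1.11,-0.01],[-0.1,0.0,-0.0]],[1,[-0.04,1.11,-0.01],[0.0,0.1,-0.1]]]
```

Call:
play_rows:
  rows:
    - [1,[-0.03,1.3,-0.01],[0,0.1,0]]
    - [1,[-0.03,1.3,-0.02],[-0.1,0,-0.1]]
    - [1,[-0.03,1.3,-0.01],[0,0.1,0]]
    - [1,[-0.03,1.3,-0.01],[0,0.1,-0.1]]
    - [1,[-0.03,1.3,-0.01],[-0.1,0,0]]
    - [1,[-0.04,1.2,-0.01],[0,0.1,-0.1]]
    - [1,[-0.07,1.2,-0.02],[-0.1,0.1,0]]
    - [1,[0,0,0],[0,0,0]]

```text
clock: 3.55
eef_pos: [424.8, -90.8, 55.2]
tool_rot: [-0.79, 0.004, -0.03]
force: [-0.4, 0.0, 0.4]
width: 85.8
```

```bash
python3 - <<'E'
from cell import ctrl
from h import *
import cv2
s=ctrl.read_state(); print(toolT(s).round(3)[:3,3],(frame(SC)@gripTool(45))[:3,3])
p=ctrl.get_image("wrist"); cv2.imwrite("pics/w3.png",p["img"][:,:,::-1]); p=ctrl.get_image("scene"); a=p["img"][200:340,240:440,::-1];cv2.imwrite("pics/s3.png",cv2.resize(a,None,fx=4,fy=4))
E
```

```text
[424.826 -90.838  55.198] [427.32871071 -86.75179636  55.77710319]
```

View pics/w3.png

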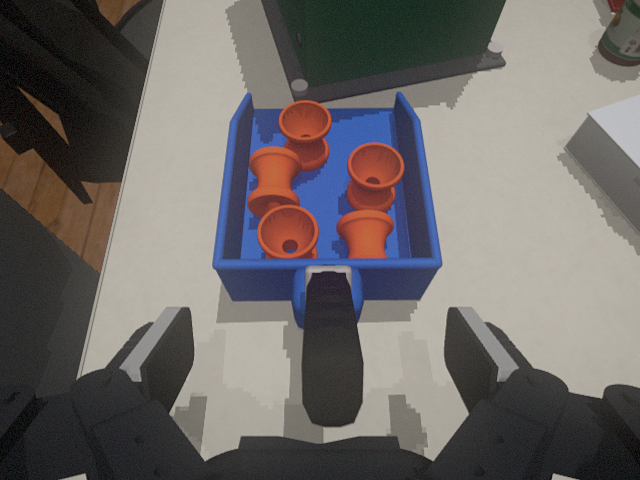

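View pics/s3.png

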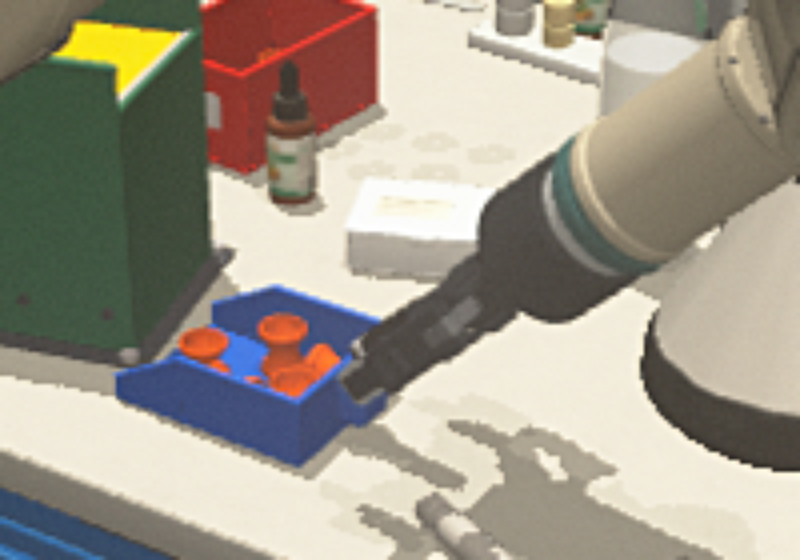

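Call:
play_rows:
  rows:
    - [1,[0.13,0.15,0.15],[0,0,0]]
    - [1,[0.12,0.15,0.15],[0.3,0,0]]
    - [0,[0,0,0],[0,0,0]]
    - [0,[0,0,0],[0,0,0]]
    - [0,[0,0,0],[0,0,0]]
    - [0,[0,0,0],[0,0,0]]
    - [0,[0,0,0],[0,0,0]]
    - [0,[0,0,0],[0,0,0]]

```text
clock: 4.45
eef_pos: [428.3, -87.0, 55.8]
tool_rot: [-0.786, 0.003, -0.03]
force: [-1.3, 0.2, 1.1]
width: 15.3
```

```bash
python3 - <<'E'
from cell import ctrl
from h import *
import cv2
s=ctrl.read_state(); print(toolT(s).round(3),(frame(SC)@gripTool(45)).round(3),s["width"],s["force"])
E
```

```text
[[ 1.00000e+00  1.90000e-02  2.30000e-02  4.28264e+02]
 [-3.00000e-02  7.07000e-01  7.07000e-01 -8.70070e+01]
 [-3.00000e-03 -7.07000e-01  7.07000e-01  5.57680e+01]
 [ 0.00000e+00  0.00000e+00  0.00000e+00  1.00000e+00]] [[ 1.00000e+00  1.70000e-02  1.70000e-02  4.27329e+02]
 [-2.40000e-02  7.07000e-01  7.07000e-01 -8.67520e+01]
 [ 0.00000e+00 -7.07000e-01  7.07000e-01  5.57770e+01]
 [ 0.00000e+00  0.00000e+00  0.00000e+00  1.00000e+00]] 15.297281529234912 [-1.33746745  0.18729618  1.05958549]
```

```bash
cat >> h.py <<'E'
def traj(A,Ts,op):
    import json
    C=A.copy();out=[]
    for N in Ts:
        sh=np.round(C[:3,:3].T@(N[:3,3]-C[:3,3])/10,2);tu=np.round(np.degrees(Rn.from_matrix(C[:3,:3].T@N[:3,:3]).as_rotvec()),1)
        out.append([op,sh.tolist(),tu.tolist()])
        D=C.copy();D[:3,3]=C[:3,3]+C[:3,:3]@sh*10;D[:3,:3]=C[:3,:3]@Rn.from_rotvec(np.radians(tu)).as_matrix();C=D
    for i in range(0,len(out),8): print(json.dumps(out[i:i+8]).replace(" ",""))
    np.save("cmd.npy",C)
    return C
def nose(th,s,c=6):
    t=np.radians(th);return np.array([-66+c*np.sin(t)+s*np.cos(t),165.5+c*np.cos(t)-s*np.sin(t)])
E
python3 - <<'E'
from h import *
from cell import ctrl
A=toolT(ctrl.read_state())
G=np.linalg.inv(frame(SC))@A; np.save("G.npy",G); print(G.round(3))
# blend scoop pose: origin frame interpolation x,y,heading,nose z,th
n0=place(SC,[(65,0,0)])[0]; F=frame(HP); 
n1=(F@[-125,0,215,1])[:3]
print(n0,n1)
Ts=[]
N=24
sm=lambda u:u*u*(3-2*u)
for i in range(1,N+1):
    t=i/N; uz=sm(min(1,t/0.7)); u=sm(max(0,(t-0.15)/0.85))
    n=n0+(n1-n0)*[u,u,0]; n[2]=n0[2]+(n1[2]-n0[2])*uz
    n[1]-=25*np.sin(np.pi*t)
    h=SC[2]+(HP[2]-SC[2])*u
    T=scoopT((n[0],n[1],h),0,(0,n[2]),0); Ts.append(T@G)
traj(A,Ts,0)
E
```

```text
[[-5.0000e-03  7.0700e-01  7.0700e-01 -8.5009e+01]
 [-1.0000e+00 -2.0000e-03 -6.0000e-03 -9.4100e-01]
 [-3.0000e-03 -7.0700e-01  7.0700e-01  5.5768e+01]
 [ 0.0000e+00  0.0000e+00  0.0000e+00  1.0000e+00]]
[430.98809158  62.98059684   0.        ] [493.9935622   35.90633071 215.        ]
[[0,[0.01,-0.39,-0.08],[0.0,-0.0,0.0]],[0,[0.01,-0.66,0.22],[0.0,-0.0,0.0]],[0,[0.0,-0.91,0.46],[0.0,-0.0,0.0]],[0,[0.02,-1.1,0.69],[-0.0,-0.0,0.0]],[0,[0.13,-1.28,0.85],[-0.0,-0.1,0.1]],[0,[0.25,-1.41,0.98],[-0.0,-0.3,0.3]],[0,[0.36,-1.5,1.07],[-0.0,-0.3,0.3]],[0,[0.46,-1.56,1.13],[-0.0,-0.5,0.5]]]
[[0,[0.53,-1.55,1.15],[-0.0,-0.5,0.5]],[0,[0.6,-1.53,1.14],[-0.0,-0.6,0.6]],[0,[0.64,-1.45,1.1],[-0.0,-0.7,0.7]],[0,[0.69,-1.33,1.01],[-0.0,-0.7,0.7]],[0,[0.71,-1.17,0.9],[-0.0,-0.7,0.7]],[0,[0.72,-0.97,0.74],[-0.0,-0.8,0.8]],[0,[0.72,-0.74,0.55],[-0.0,-0.7,0.7]],[0,[0.7,-0.45,0.32],[-0.0,-0.7,0.7]]]
[[0,[0.68,-0.14,0.06],[-0.0,-0.7,0.7]],[0,[0.64,-0.01,-0.01],[-0.0,-0.6,0.6]],[0,[0.59,0.02,0.03],[-0.0,-0.6,0.6]],[0,[0.53,0.06,0.05],[-0.0,-0.5,0.5]],[0,[0.44,0.09,0.1],[-0.0,-0.5,0.5]],[0,[0.36,0.12,0.12],[-0.0,-0.3,0.3]],[0,[0.26,0.17,0.17],[-0.0,-0.2,0.2]],[0,[0.13,0.21,0.21],[-0.0,-0.0,0.0]]]
```

Call:
play_rows:
  rows:
    - [0,[0.01,-0.39,-0.08],[0,0,0]]
    - [0,[0.01,-0.66,0.22],[0,0,0]]
    - [0,[0,-0.91,0.46],[0,0,0]]
    - [0,[0.02,-1.1,0.69],[0,0,0]]
    - [0,[0.13,-1.28,0.85],[0,-0.1,0.1]]
    - [0,[0.25,-1.41,0.98],[0,-0.3,0.3]]
    - [0,[0.36,-1.5,1.07],[0,-0.3,0.3]]
    - [0,[0.46,-1.56,1.13],[0,-0.5,0.5]]

```text
clock: 5.25
eef_pos: [439.9, -112.2, 157.1]
tool_rot: [-0.786, 0.003, 0.0]
force: [1.0, -0.2, -4.0]
width: 15.1
```

Call:
play_rows:
  rows:
    - [0,[0.53,-1.55,1.15],[0,-0.5,0.5]]
    - [0,[0.6,-1.53,1.14],[0,-0.6,0.6]]
    - [0,[0.64,-1.45,1.1],[0,-0.7,0.7]]
    - [0,[0.69,-1.33,1.01],[0,-0.7,0.7]]
    - [0,[0.71,-1.17,0.9],[0,-0.7,0.7]]
    - [0,[0.72,-0.97,0.74],[0,-0.8,0.8]]
    - [0,[0.72,-0.74,0.55],[0,-0.7,0.7]]
    - [0,[0.7,-0.45,0.32],[0,-0.7,0.7]]

```text
clock: 6.05
eef_pos: [494.2, -125.0, 271.0]
tool_rot: [-0.787, 0.002, 0.134]
force: [0.5, -0.4, -2.7]
width: 15.5
```

Call:
play_rows:
  rows:
    - [0,[0.68,-0.14,0.06],[0,-0.7,0.7]]
    - [0,[0.64,-0.01,-0.01],[0,-0.6,0.6]]
    - [0,[0.59,0.02,0.03],[0,-0.6,0.6]]
    - [0,[0.53,0.06,0.05],[0,-0.5,0.5]]
    - [0,[0.44,0.09,0.1],[0,-0.5,0.5]]
    - [0,[0.36,0.12,0.12],[0,-0.3,0.3]]
    - [0,[0.26,0.17,0.17],[0,-0.2,0.2]]
    - [0,[0.13,0.21,0.21],[0,0,0]]

```text
clock: 6.85
eef_pos: [528.3, -109.7, 270.6]
tool_rot: [-0.785, 0.003, 0.217]
force: [-0.6, -0.6, -2.6]
width: 15.1
```

```bash
python3 - <<'E'
from cell import ctrl
from h import *
import cv2
ctrl.get_image("wrist")
s=ctrl.read_state(); A=toolT(s); C=np.load("cmd.npy");print(A.round(3)[:3,3],C[:3,3].round(1),s["width"],s["force"],s["clock"])
T=np.linalg.inv(frame(HP))@A@np.linalg.inv(np.load("G.npy")); print(T.round(3))
for n in("scene","top","wrist"):
    p=ctrl.get_image(n);I=p["img"][:,:,::-1].copy()
    CAM[n]=(p["fx"],p["cx"],p["cy"],p["extrinsics"])
    if n!="wrist":
        L=np.array([(-65,48,42,1),(-65,-48,42,1),(65,-48,16,1),(65,48,16,1),(65,48,0,1),(-65,48,0,1)])
        for uv in proj(n,(L@(frame(HP)@T).T)[:,:3]): cv2.circle(I,(int(uv[0]+.5),int(uv[1]+.5)),1,(0,255,255),-1)
        L=np.array([(-70,64,194),(-70,-64,194),(70,64,194),(70,-64,194),(-82,75,4)])
        for uv in proj(n,place(HP,L)): cv2.circle(I,(int(uv[0]+.5),int(uv[1]+.5)),1,(255,0,255),-1)
    if n=="scene": I=cv2.resize(I[130:310,180:420],None,fx=3.3,fy=3.3,interpolation=cv2.INTER_CUBIC)
    if n=="top": I=cv2.resize(I[195:295,215:375],None,fx=5,fy=5,interpolation=cv2.INTER_CUBIC)
    cv2.imwrite(f"pics/{n}4.png",I)
E
```

```text
[ 528.131 -109.022  270.806] [ 528.1 -110.1  270.8] 15.078703798569183 [-0.92163487  1.00421349 -1.94004279] 6.9
[[ 1.00000e+00  0.00000e+00 -1.00000e-03 -1.88802e+02]
 [-0.00000e+00  1.00000e+00 -0.00000e+00 -2.39000e-01]
 [ 1.00000e-03  0.00000e+00  1.00000e+00  2.15156e+02]
 [ 0.00000e+00  0.00000e+00  0.00000e+00  1.00000e+00]]
```

View pics/scene4.png

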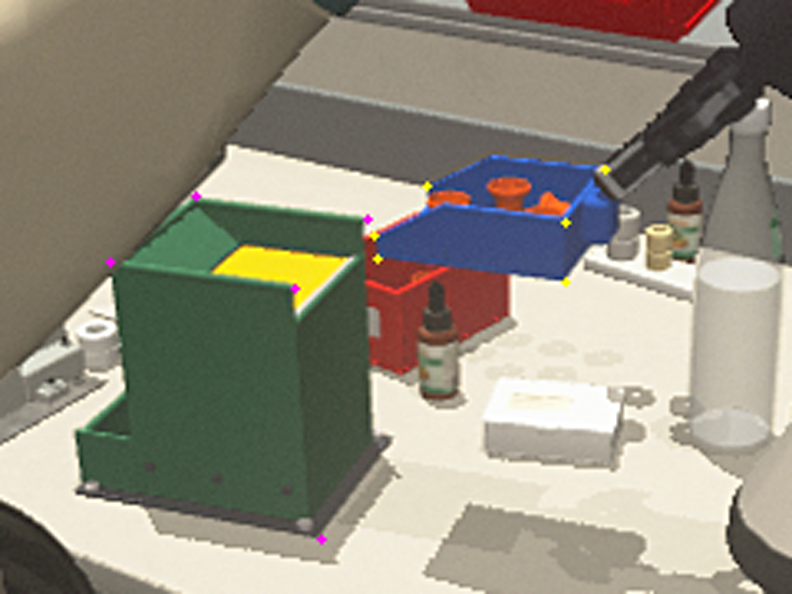

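View pics/top4.png

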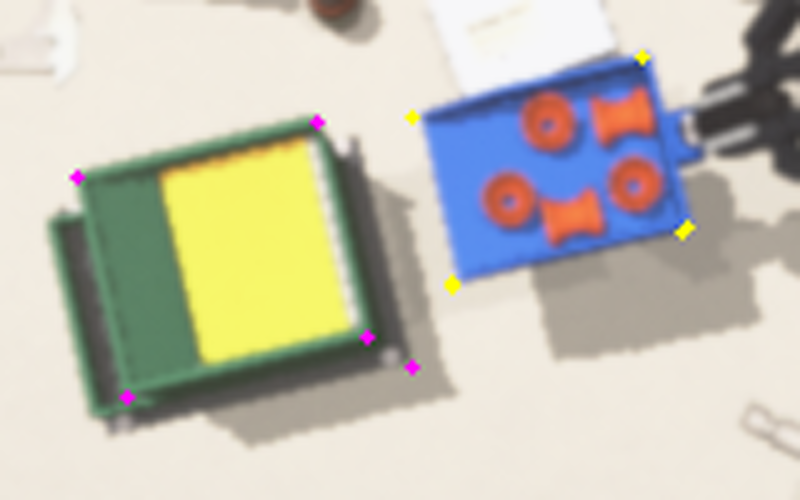

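View pics/wrist4.png

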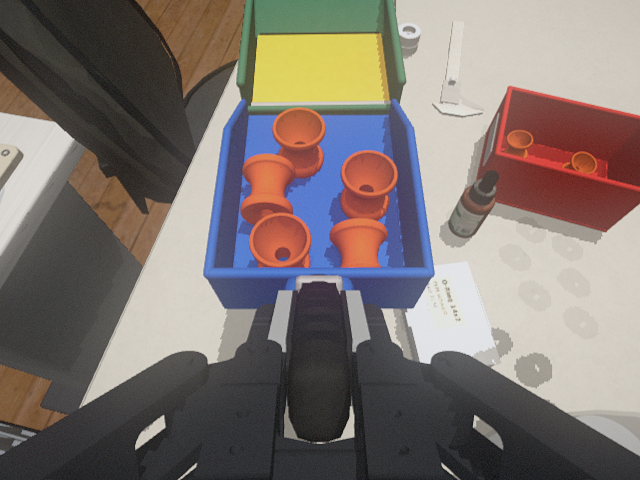

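```bash
cat > p1.py <<'E'
from h import *
from cell import ctrl
A=toolT(ctrl.read_state()); G=np.load("G.npy"); DX=2.5
sm=lambda u:u*u*(3-2*u)
def S(n,th): return scoopT(HP,0,(n[0]+DX,n[1]),th)@G
E
python3 - <<'E'
from p1 import *
k=[(np.array([-125,215.]),0),(np.array([-40,196.]),20),(nose(32,35,8),32)]
print(k)
Ts=[]
for i in range(1,11):
    u=sm(i/10);Ts.append(S(k[0][0]+(k[1][0]-k[0][0])*u,20*u))
for i in range(1,7):
    u=sm(i/6);Ts.append(S(k[1][0]+(k[2][0]-k[1][0])*u,20+12*u))
traj(A,Ts,0)
E
```

```text
[(array([-125.,  215.]), 0), (array([-40., 196.]), 20), (array([-32.07896252, 153.73721052]), 32)]
[[0,[0.02,0.31,0.46],[-0.6,-0.1,0.0]],[0,[-0.01,0.38,0.74],[-1.5,0.0,0.0]],[0,[-0.0,0.56,1.13],[-2.2,0.0,0.0]],[0,[-0.01,0.65,1.41],[-2.8,0.0,-0.0]],[0,[-0.01,0.67,1.58],[-2.9,0.0,-0.0]],[0,[-0.01,0.63,1.63],[-3.0,0.0,-0.0]],[0,[-0.01,0.53,1.54],[-2.7,0.0,-0.1]],[0,[-0.01,0.4,1.3],[-2.2,-0.0,0.0]]]
[[0,[-0.01,0.25,0.89],[-1.6,-0.0,0.0]],[0,[0.0,0.09,0.34],[-0.5,-0.0,0.0]],[0,[0.0,0.2,0.15],[-0.9,-0.0,0.0]],[0,[-0.0,0.53,0.38],[-2.2,-0.0,0.0]],[0,[-0.01,0.7,0.54],[-2.9,-0.0,-0.0]],[0,[-0.0,0.71,0.59],[-2.9,-0.0,-0.0]],[0,[-0.01,0.54,0.49],[-2.2,-0.0,-0.0]],[0,[0.0,0.22,0.21],[-0.9,-0.0,-0.1]]]
```

Call:
play_rows:
  rows:
    - [0,[0.02,0.31,0.46],[-0.6,-0.1,0]]
    - [0,[-0.01,0.38,0.74],[-1.5,0,0]]
    - [0,[0,0.56,1.13],[-2.2,0,0]]
    - [0,[-0.01,0.65,1.41],[-2.8,0,0]]
    - [0,[-0.01,0.67,1.58],[-2.9,0,0]]
    - [0,[-0.01,0.63,1.63],[-3.0,0,0]]
    - [0,[-0.01,0.53,1.54],[-2.7,0,-0.1]]
    - [0,[-0.01,0.4,1.3],[-2.2,0,0]]

```text
clock: 7.85
eef_pos: [504.4, -6.8, 298.6]
tool_rot: [-1.1, -0.001, 0.22]
force: [0.8, 0.3, -2.5]
width: 15.5
```

Call:
play_rows:
  rows:
    - [0,[-0.01,0.25,0.89],[-1.6,0,0]]
    - [0,[0,0.09,0.34],[-0.5,0,0]]
    - [0,[0,0.2,0.15],[-0.9,0,0]]
    - [0,[0,0.53,0.38],[-2.2,0,0]]
    - [0,[-0.01,0.7,0.54],[-2.9,0,0]]
    - [0,[0,0.71,0.59],[-2.9,0,0]]
    - [0,[-0.01,0.54,0.49],[-2.2,0,0]]
    - [0,[0,0.22,0.21],[-0.9,0,-0.1]]

```text
clock: 8.65
eef_pos: [495.7, 34.6, 280.6]
tool_rot: [-1.344, -0.002, 0.217]
force: [-0.4, -0.4, 0.8]
width: 15.4
```

```bash
cat > look.py <<'E'
import sys
from cell import ctrl
from h import *
import cv2
k=sys.argv[1]
s=ctrl.read_state(); A=toolT(s); C=np.load("cmd.npy");print(A.round(1)[:3,3],C[:3,3].round(1),s["width"],s["force"],s["clock"])
T=np.linalg.inv(frame(HP))@A@np.linalg.inv(np.load("G.npy")); 
print("nose",(T@[65,0,0,1]).round(1),"th",np.degrees(np.arctan2(-T[2,0],T[0,0])).round(1))
o=[]
for n in("scene","top","wrist"):
    p=ctrl.get_image(n);I=p["img"][:,:,::-1].copy()
    if n=="scene": I=cv2.resize(I[130:310,180:420],None,fx=3.3,fy=3.3,interpolation=cv2.INTER_CUBIC)
    if n=="top": I=cv2.resize(I[195:295,215:375],None,fx=5,fy=5,interpolation=cv2.INTER_CUBIC)
    cv2.imwrite(f"pics/{n}{k}.png",I)
E
python3 look.py 5
```

```text
[495.7  34.6 280.6] [495.4  33.9 280.5] 15.360543615071276 [-0.42354998 -0.44976471  0.81132922] 8.65
nose [-28.9  -0.6 153.8   1. ] th 32.0
```

View pics/scene5.png

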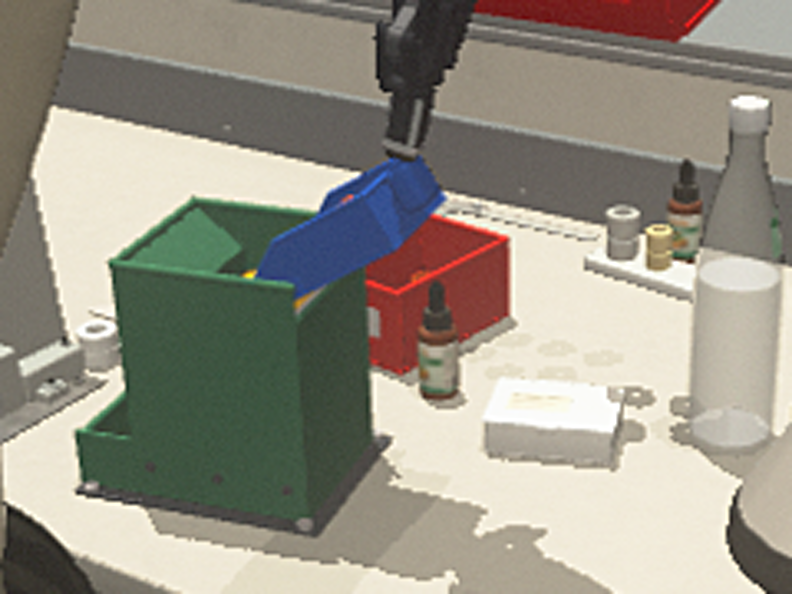

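View pics/wrist5.png

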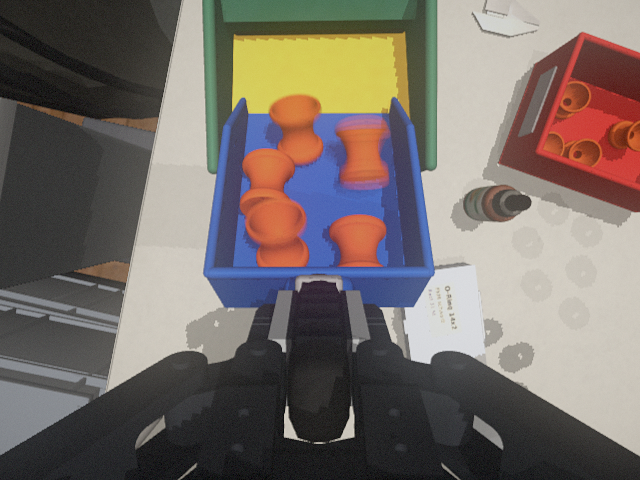

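View pics/top5.png

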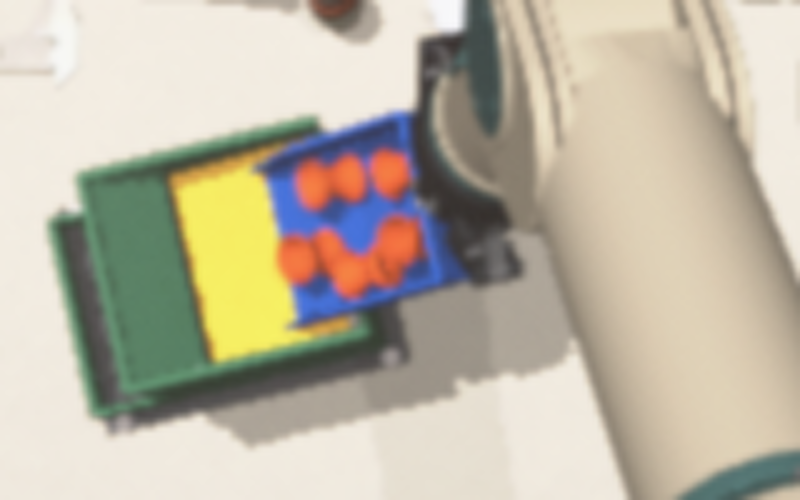

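```bash
python3 - <<'E'
from p1 import *
Ts=[]
for i in range(1,15):
    u=i/14; u=.5*u+.5*sm(u); th=32+42*u; Ts.append(S(nose(th,35+37*u,8),th))
Ts+=[Ts[-1]]*2
traj(A,Ts,0); print(nose(74,72,8))
E
```

```text
[[0,[-0.04,0.0,0.47],[-1.9,-0.1,0.0]],[0,[0.0,0.02,0.66],[-2.4,0.0,0.0]],[0,[-0.0,0.04,0.78],[-2.8,0.0,0.0]],[0,[-0.01,0.05,0.87],[-3.2,0.0,-0.0]],[0,[-0.0,0.07,0.93],[-3.5,0.0,-0.0]],[0,[-0.01,0.08,0.97],[-3.6,0.0,-0.0]],[0,[-0.0,0.11,0.98],[-3.7,-0.0,-0.1]],[0,[-0.01,0.12,0.96],[-3.8,-0.0,0.0]]]
[[0,[-0.01,0.13,0.92],[-3.6,-0.0,-0.0]],[0,[-0.0,0.14,0.86],[-3.5,-0.0,-0.0]],[0,[-0.01,0.13,0.78],[-3.2,-0.0,-0.0]],[0,[-0.0,0.13,0.68],[-2.8,-0.0,-0.1]],[0,[-0.0,0.11,0.57],[-2.3,-0.0,0.0]],[0,[-0.01,0.08,0.43],[-1.8,-0.0,0.0]],[0,[0.0,0.0,-0.0],[-0.0,-0.0,0.0]],[0,[0.0,0.0,-0.0],[-0.0,-0.0,0.0]]]
[-38.46401681  98.49425674]
```

Call:
play_rows:
  rows:
    - [0,[-0.04,0,0.47],[-1.9,-0.1,0]]
    - [0,[0,0.02,0.66],[-2.4,0,0]]
    - [0,[0,0.04,0.78],[-2.8,0,0]]
    - [0,[-0.01,0.05,0.87],[-3.2,0,0]]
    - [0,[0,0.07,0.93],[-3.5,0,0]]
    - [0,[-0.01,0.08,0.97],[-3.6,0,0]]
    - [0,[0,0.11,0.98],[-3.7,0,-0.1]]
    - [0,[-0.01,0.12,0.96],[-3.8,0,0]]

```text
clock: 9.6
eef_pos: [481.7, 98.1, 278.6]
tool_rot: [-1.779, -0.006, 0.216]
force: [-0.3, 1.7, 0.4]
width: 15.8
```

Call:
play_rows:
  rows:
    - [0,[-0.01,0.13,0.92],[-3.6,0,0]]
    - [0,[0,0.14,0.86],[-3.5,0,0]]
    - [0,[-0.01,0.13,0.78],[-3.2,0,0]]
    - [0,[0,0.13,0.68],[-2.8,0,-0.1]]
    - [0,[0,0.11,0.57],[-2.3,0,0]]
    - [0,[-0.01,0.08,0.43],[-1.8,0,0]]
    - [0,[0,0,0],[0,0,0]]
    - [0,[0,0,0],[0,0,0]]

```text
clock: 10.4
eef_pos: [472.7, 135.9, 257.0]
tool_rot: [-2.074, -0.005, 0.219]
force: [0.9, 3.2, -2.4]
width: 15.4
```

```bash
python3 look.py 6
```

```text
[472.7 135.9 257. ] [472.4 134.9 258.1] 15.431692533980115 [ 0.86761062  3.17986615 -2.36197458] 10.4
nose [-34.6  -0.5  97.4   1. ] th 73.8
```

View pics/scene6.png

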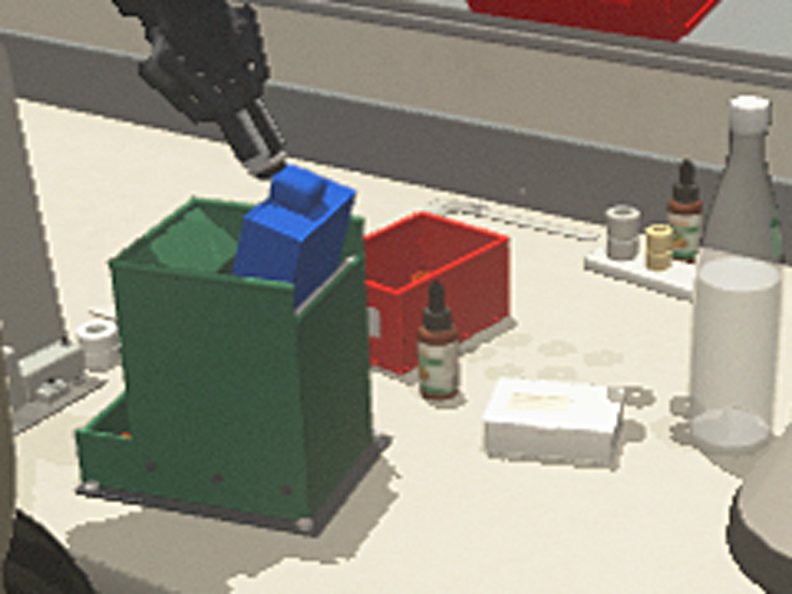

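View pics/wrist6.png

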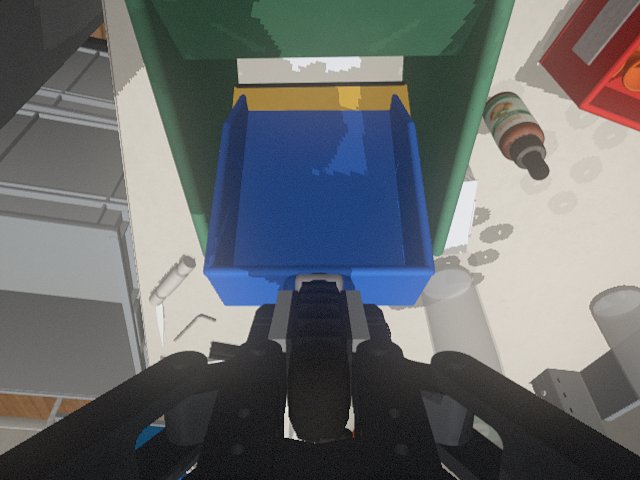

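View pics/top6.png

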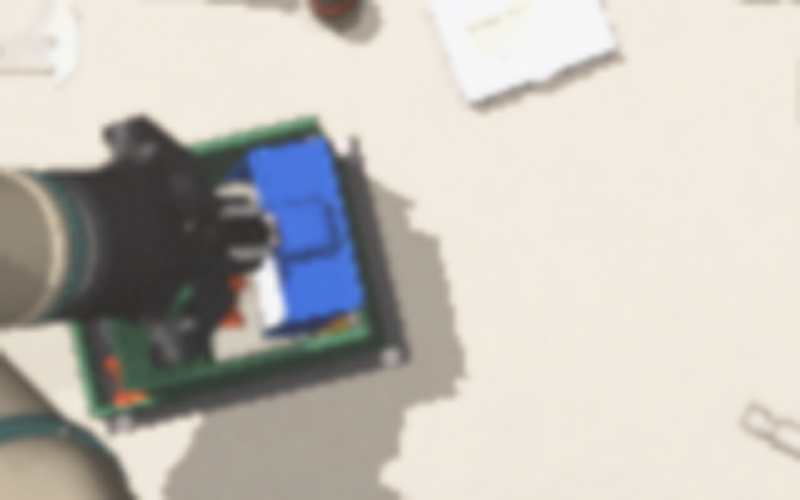

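```bash
python3 - <<'E'
from p1 import *
Ts=[]
for i in range(1,13):
    u=1-i/12; u=.5*u+.5*sm(u); th=32+41.5*u; Ts.append(S(nose(th,35+37*u,8),th))
n0=nose(32,35,8);n1=np.array([-60,215.]);n2=np.array([-135,220.])
for i in range(1,6): u=i/5; Ts.append(S(n0+(n1-n0)*u,32-10*u))
for i in range(1,8): u=i/7; u=.5*u+.5*sm(u); Ts.append(S(n1+(n2-n1)*u,22-22*u))
print(len(Ts));traj(A,Ts,0)
E
```

```text
24
[[0,[-0.01,-0.12,-0.57],[2.6,-0.1,0.1]],[0,[0.0,-0.1,-0.69],[2.9,-0.0,-0.0]],[0,[0.01,-0.1,-0.85],[3.4,0.0,-0.0]],[0,[0.0,-0.1,-0.97],[3.9,0.0,0.0]],[0,[0.01,-0.09,-1.05],[4.1,0.0,0.0]],[0,[0.01,-0.06,-1.12],[4.3,0.0,0.1]],[0,[0.0,-0.05,-1.13],[4.3,0.0,-0.0]],[0,[0.01,-0.02,-1.12],[4.2,0.0,-0.0]]]
[[0,[0.0,-0.01,-1.05],[3.8,0.1,0.0]],[0,[0.01,0.01,-0.95],[3.5,-0.0,0.0]],[0,[0.0,0.01,-0.8],[2.8,-0.0,0.1]],[0,[0.01,0.01,-0.6],[2.2,-0.0,-0.0]],[0,[0.0,-1.08,-0.77],[2.0,-0.0,-0.0]],[0,[0.01,-1.09,-0.73],[2.0,-0.0,-0.0]],[0,[0.01,-1.09,-0.68],[2.0,-0.0,0.0]],[0,[0.0,-1.1,-0.63],[2.0,-0.0,0.0]]]
[[0,[0.01,-1.11,-0.58],[2.0,-0.0,0.0]],[0,[0.01,-0.07,-1.22],[2.1,-0.0,0.0]],[0,[0.01,-0.13,-1.73],[3.2,0.0,0.1]],[0,[0.01,-0.21,-2.0],[3.7,0.0,-0.0]],[0,[0.01,-0.3,-2.06],[3.9,0.0,0.0]],[0,[0.01,-0.35,-1.91],[3.7,0.0,0.0]],[0,[0.01,-0.35,-1.57],[3.2,0.0,0.0]],[0,[0.01,-0.27,-1.06],[2.2,0.0,0.1]]]
```

Call:
play_rows:
  rows:
    - [0,[0,0,0],[0,0,0]]
    - [0,[0,0,0],[0,0,0]]
    - [0,[0,0,0],[0,0,0]]
    - [0,[0,0,0],[0,0,0]]
    - [0,[0,0,0],[0,0,0]]
    - [0,[0,0,0],[0,0,0]]
    - [0,[0,0,0],[0,0,0]]
    - [0,[0,0,0],[0,0,0]]

```text
clock: 11.35
eef_pos: [472.5, 134.5, 258.0]
tool_rot: [-2.078, -0.006, 0.219]
force: [1.0, 3.0, 0.4]
width: 15.5
```

Call:
play_rows:
  rows:
    - [0,[-0.01,-0.12,-0.57],[2.6,-0.1,0.1]]
    - [0,[0,-0.1,-0.69],[2.9,0,0]]
    - [0,[0.01,-0.1,-0.85],[3.4,0,0]]
    - [0,[0,-0.1,-0.97],[3.9,0,0]]
    - [0,[0.01,-0.09,-1.05],[4.1,0,0]]
    - [0,[0.01,-0.06,-1.12],[4.3,0,0.1]]
    - [0,[0,-0.05,-1.13],[4.3,0,0]]
    - [0,[0.01,-0.02,-1.12],[4.2,0,0]]

```text
clock: 12.15
eef_pos: [486.5, 66.3, 284.1]
tool_rot: [-1.557, 0.001, 0.219]
force: [-0.9, 2.8, -0.1]
width: 15.4
```

Call:
play_rows:
  rows:
    - [0,[0,-0.01,-1.05],[3.8,0.1,0]]
    - [0,[0.01,0.01,-0.95],[3.5,0,0]]
    - [0,[0,0.01,-0.8],[2.8,0,0.1]]
    - [0,[0.01,0.01,-0.6],[2.2,0,0]]
    - [0,[0,-1.08,-0.77],[2.0,0,0]]
    - [0,[0.01,-1.09,-0.73],[2.0,0,0]]
    - [0,[0.01,-1.09,-0.68],[2.0,0,0]]
    - [0,[0,-1.1,-0.63],[2.0,0,0]]

```text
clock: 12.95
eef_pos: [501.7, -6.2, 314.2]
tool_rot: [-1.205, 0.006, 0.218]
force: [-0.2, 0.3, -2.4]
width: 15.3
```

Call:
play_rows:
  rows:
    - [0,[0.01,-1.11,-0.58],[2.0,0,0]]
    - [0,[0.01,-0.07,-1.22],[2.1,0,0]]
    - [0,[0.01,-0.13,-1.73],[3.2,0,0.1]]
    - [0,[0.01,-0.21,-2.0],[3.7,0,0]]
    - [0,[0.01,-0.3,-2.06],[3.9,0,0]]
    - [0,[0.01,-0.35,-1.91],[3.7,0,0]]
    - [0,[0.01,-0.35,-1.57],[3.2,0,0]]
    - [0,[0.01,-0.27,-1.06],[2.2,0,0.1]]

```text
clock: 13.75
eef_pos: [527.4, -121.0, 273.3]
tool_rot: [-0.785, 0.01, 0.218]
force: [0.6, -0.2, -2.5]
width: 15.0
```

```bash
python3 look.py 7
```

```text
[ 527.4 -121.   273.3] [ 529.8 -117.5  275.7] 14.99981236200351 [ 0.64222835 -0.15353755 -2.45809047] 13.75
nose [-135.4    3.6  217.5    1. ] th -0.0
```

View pics/scene7.png

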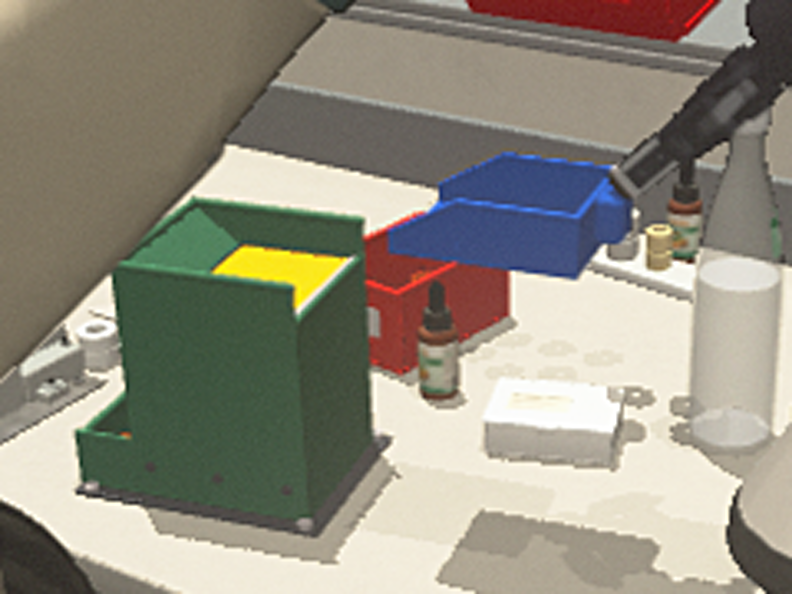

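View pics/wrist7.png

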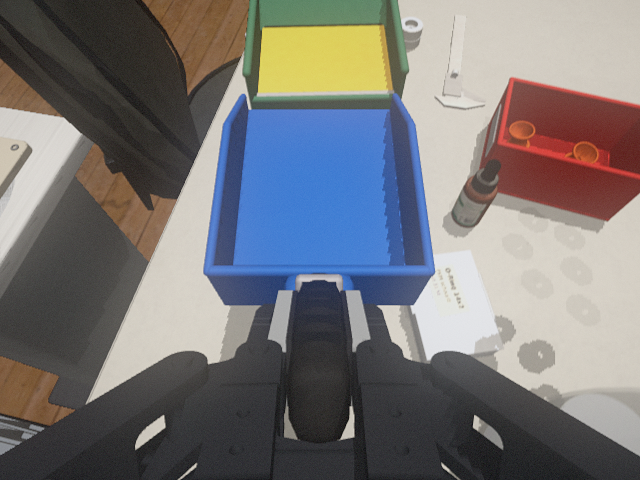

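View pics/top7.png

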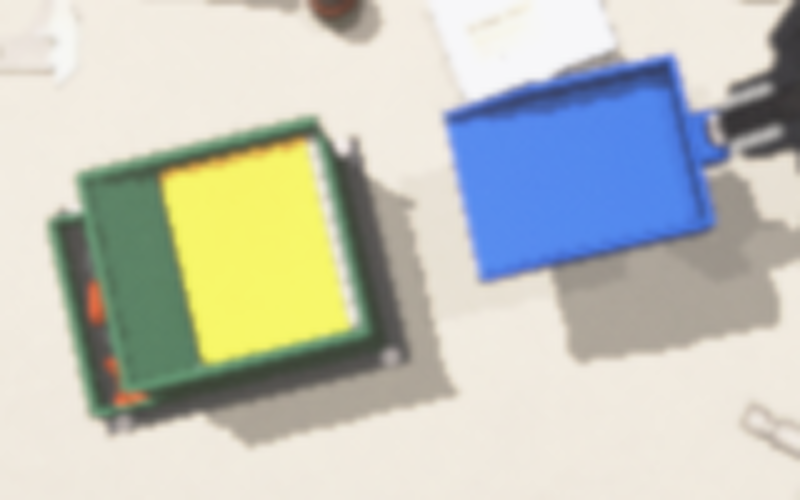

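```bash
python3 - <<'E'
from p1 import *
PL=(429.4,-12.0,SC[2]); n0=place(PL,[(65,0,0)])[0]
n1=(A@np.linalg.inv(G)@[65,0,0,1])[:3]; print(n1)
Ts=[]
N=24
for i in range(1,N+1):
    t=1-i/N; uz=sm(min(1,t/0.8)); u=sm(max(0,(t-0.15)/0.85))
    n=n0+(n1-n0)*[u,u,0]; n[2]=1+(n1[2]-1)*uz
    n[1]-=15*np.sin(np.pi*t)
    Ts.append(scoopT((n[0],n[1],PL[2]+(HP[2]-PL[2])*u),0,(0,n[2]),0)@G)
traj(A,Ts,0)
E
```

```text
[493.45470944  26.72191531 218.2517071 ]
[[0,[-0.15,-0.11,-0.12],[0.0,-0.1,-0.3]],[0,[-0.23,-0.08,-0.08],[0.0,0.2,-0.2]],[0,[-0.33,-0.04,-0.05],[0.0,0.3,-0.4]],[0,[-0.42,-0.01,-0.01],[0.0,0.4,-0.4]],[0,[-0.51,0.03,0.02],[0.0,0.5,-0.5]],[0,[-0.57,0.21,-0.12],[0.0,0.6,-0.6]],[0,[-0.62,0.46,-0.32],[0.0,0.6,-0.6]],[0,[-0.66,0.68,-0.48],[0.0,0.7,-0.7]]]
[[0,[-0.69,0.86,-0.64],[0.0,0.7,-0.7]],[0,[-0.71,1.01,-0.75],[0.0,0.8,-0.7]],[0,[-0.71,1.15,-0.87],[0.0,0.7,-0.8]],[0,[-0.7,1.24,-0.94],[0.1,0.7,-0.7]],[0,[-0.68,1.31,-0.99],[-0.0,0.7,-0.7]],[0,[-0.64,1.35,-1.03],[-0.0,0.7,-0.7]],[0,[-0.59,1.36,-1.04],[-0.0,0.6,-0.6]],[0,[-0.53,1.35,-1.02],[-0.0,0.5,-0.5]]]
[[0,[-0.45,1.3,-0.98],[-0.0,0.5,-0.5]],[0,[-0.35,1.23,-0.92],[-0.0,0.3,-0.3]],[0,[-0.25,1.13,-0.84],[-0.0,0.3,-0.3]],[0,[-0.13,0.99,-0.72],[-0.0,0.1,-0.1]],[0,[-0.01,0.84,-0.59],[-0.0,0.0,-0.0]],[0,[-0.0,0.68,-0.41],[-0.0,0.0,-0.0]],[0,[-0.01,0.48,-0.21],[-0.0,0.0,-0.0]],[0,[-0.0,0.26,0.02],[-0.0,0.0,-0.0]]]
```

Call:
play_rows:
  rows:
    - [0,[-0.15,-0.11,-0.12],[0,-0.1,-0.3]]
    - [0,[-0.23,-0.08,-0.08],[0,0.2,-0.2]]
    - [0,[-0.33,-0.04,-0.05],[0,0.3,-0.4]]
    - [0,[-0.42,-0.01,-0.01],[0,0.4,-0.4]]
    - [0,[-0.51,0.03,0.02],[0,0.5,-0.5]]
    - [0,[-0.57,0.21,-0.12],[0,0.6,-0.6]]
    - [0,[-0.62,0.46,-0.32],[0,0.6,-0.6]]
    - [0,[-0.66,0.68,-0.48],[0,0.7,-0.7]]

```text
clock: 14.7
eef_pos: [495.2, -123.9, 259.6]
tool_rot: [-0.787, -0.003, 0.134]
force: [0.2, 0.3, -2.7]
width: 15.5
```

Call:
play_rows:
  rows:
    - [0,[-0.69,0.86,-0.64],[0,0.7,-0.7]]
    - [0,[-0.71,1.01,-0.75],[0,0.8,-0.7]]
    - [0,[-0.71,1.15,-0.87],[0,0.7,-0.8]]
    - [0,[-0.7,1.24,-0.94],[0.1,0.7,-0.7]]
    - [0,[-0.68,1.31,-0.99],[0,0.7,-0.7]]
    - [0,[-0.64,1.35,-1.03],[0,0.7,-0.7]]
    - [0,[-0.59,1.36,-1.04],[0,0.6,-0.6]]
    - [0,[-0.53,1.0,-0.7],[0,0.5,-0.5]]

```text
clock: 15.5
eef_pos: [441.5, -111.5, 143.7]
tool_rot: [-0.784, -0.002, -0.0]
force: [-0.4, -0.1, -1.8]
width: 15.1
```

```bash
python3 - <<'E'
from p1 import *
ctrl.get_image("top"); A=toolT(ctrl.read_state())
PL=(429.4,-12.0,SC[2]); T=A@np.linalg.inv(G); print(T.round(3)); print((T@[65,0,0,1]))
B=frame(PL); B[2,3]=3
Ts=[]
a=Rn.from_matrix(T[:3,:3]); rv=(a.inv()*Rn.from_matrix(B[:3,:3])).as_rotvec()
for i in range(1,9):
    u=i/8; u=.5*u+.5*sm(u); X=np.eye(4);X[:3,:3]=(a*Rn.from_rotvec(rv*u)).as_matrix();X[:3,3]=T[:3,3]+(B[:3,3]-T[:3,3])*u;Ts.append(X@G)
traj(A,Ts,0)
E
```

```text
[[-6.00000e-03 -1.00000e+00 -1.00000e-03  4.38091e+02]
 [ 1.00000e+00 -6.00000e-03 -3.00000e-03 -2.59970e+01]
 [ 3.00000e-03 -1.00000e-03  1.00000e+00  8.67720e+01]
 [ 0.00000e+00  0.00000e+00  0.00000e+00  1.00000e+00]]
[437.73029676  39.00157745  86.94556191   1.        ]
[[0,[-0.09,0.58,-0.41],[-0.0,0.1,-0.1]],[0,[-0.13,0.82,-0.59],[-0.0,0.2,-0.1]],[0,[-0.16,0.98,-0.7],[-0.1,0.1,-0.2]],[0,[-0.17,1.07,-0.76],[0.0,0.2,-0.2]],[0,[-0.18,1.06,-0.76],[0.0,0.2,-0.2]],[0,[-0.16,0.98,-0.71],[-0.0,0.2,-0.1]],[0,[-0.13,0.82,-0.58],[-0.0,0.1,-0.2]],[0,[-0.1,0.58,-0.42],[-0.0,0.2,-0.1]]]
```

Call:
play_rows:
  rows:
    - [0,[-0.09,0.58,-0.41],[0,0.1,-0.1]]
    - [0,[-0.13,0.82,-0.59],[0,0.2,-0.1]]
    - [0,[-0.16,0.98,-0.7],[-0.1,0.1,-0.2]]
    - [0,[-0.17,1.07,-0.76],[0,0.2,-0.2]]
    - [0,[-0.18,1.06,-0.76],[0,0.2,-0.2]]
    - [0,[-0.16,0.98,-0.71],[0,0.2,-0.1]]
    - [0,[-0.13,0.82,-0.58],[0,0.1,-0.2]]
    - [0,[-0.1,0.58,-0.42],[0,0.2,-0.1]]

```text
clock: 16.35
eef_pos: [431.6, -97.2, 60.3]
tool_rot: [-0.786, -0.001, -0.029]
force: [-0.1, 0.7, -2.4]
width: 15.2
```

```bash
python3 - <<'E'
from p1 import *
ctrl.get_image("top"); s=ctrl.read_state();A=toolT(s); T=A@np.linalg.inv(G); print(T.round(3)); print((T@[65,0,0,1]),s["force"])
E
```

```text
[[ 2.40000e-02 -1.00000e+00 -3.00000e-03  4.32354e+02]
 [ 1.00000e+00  2.40000e-02 -0.00000e+00 -1.20110e+01]
 [ 0.00000e+00 -3.00000e-03  1.00000e+00  3.96100e+00]
 [ 0.00000e+00  0.00000e+00  0.00000e+00  1.00000e+00]]
[433.9075159   52.97007693   3.98415782   1.        ] [ 0.06307253  0.29390248 -2.70201536]
```

Call:
play_rows:
  rows:
    - [0,[0,0.07,-0.07],[0,0,0]]
    - [0,[0,0.07,-0.07],[0,0,0]]
    - [0,[0,0.07,-0.07],[0,0,0]]
    - [0,[0,0.05,-0.05],[0,0,0]]
    - [0,[0,0,0],[0,0,0]]
    - [0,[0,0,0],[0,0,0]]
    - [0,[0,0,0],[0,0,0]]
    - [0,[0,0,0],[0,0,0]]

```text
clock: 17.2
eef_pos: [431.9, -97.5, 57.6]
tool_rot: [-0.786, -0.002, -0.029]
force: [0.5, -0.3, -2.1]
width: 15.4
```

```bash
python3 - <<'E'
from p1 import *
s=ctrl.read_state();A=toolT(s); T=A@np.linalg.inv(G); print(T[:3,3]); print(s["force"],s["torque"])
E
```

```text
[433.18541389 -12.50401956   1.7860355 ]
[ 0.45403343 -0.28610741 -2.10549629] [-1.20829057e+00  5.51937915e-02  5.54821895e-04]
```

Call:
play_rows:
  rows:
    - [0,[0,0.05,-0.05],[0,0,0]]
    - [0,[0,0.04,-0.04],[0,0,0]]
    - [0,[0,0.03,-0.03],[0,0,0]]
    - [0,[0,0,0],[0,0,0]]
    - [0,[0,0,0],[0,0,0]]
    - [0,[0,0,0],[0,0,0]]
    - [0,[0,0,0],[0,0,0]]
    - [0,[0,0,0],[0,0,0]]

```text
clock: 18.0
eef_pos: [431.9, -97.4, 55.9]
tool_rot: [-0.786, -0.002, -0.029]
force: [0.1, 0.3, -1.3]
width: 15.2
```

```bash
python3 - <<'E'
from p1 import *
s=ctrl.read_state();A=toolT(s); T=A@np.linalg.inv(G); print(T[:3,3]); print(s["force"],s["torque"])
E
```

```text
[ 4.33166523e+02 -1.24714278e+01  7.13027579e-02]
[ 0.05133194  0.30102419 -1.34744618] [-1.13896122  0.08280435  0.01759425]
```

Call:
play_rows:
  rows:
    - [0.15,[0,0,0],[0,0,0]]
    - [0.3,[0,0,0],[0,0,0]]
    - [0.5,[0,0,0],[0,0,0]]
    - [0.7,[0,0,0],[0,0,0]]
    - [1,[0,0,0],[0,0,0]]
    - [1,[0,0,0],[0,0,0]]
    - [1,[0,-0.3,0],[0,0,0]]
    - [1,[0,-0.7,0],[0,0,0]]

```text
clock: 18.8
eef_pos: [431.4, -104.3, 63.1]
tool_rot: [-0.785, -0.001, -0.028]
force: [-0.0, 0.7, 0.2]
width: 85.3
```

Call:
play_rows:
  rows:
    - [1,[0,-1.2,0],[0,0,0]]
    - [1,[0,-1.5,0],[0,0,0]]
    - [1,[0,-1.5,0],[0,0,0]]
    - [1,[0,-1.5,0],[0,0,0]]
    - [1,[0,-1.5,0],[0,0,0]]
    - [1,[0,-1.2,0],[0,0,0]]
    - [1,[0,-0.6,0],[0,0,0]]
    - [1,[0,0,0],[0,0,0]]

```text
clock: 19.6
eef_pos: [430.0, -169.1, 127.0]
tool_rot: [-0.787, -0.003, -0.03]
force: [0.3, -0.1, 0.5]
width: 85.1
```

```bash
python3 look.py 8; python3 - <<'E'
import cv2
a=cv2.imread
E
```

```text
[ 430.  -169.1  127. ] [428.3 -97.   58.8] 85.07662472702239 [ 0.32138675 -0.12080126  0.52910258] 19.6
nose [-165.2   71.6   71.     1. ] th 0.1
```

View pics/scene8.png

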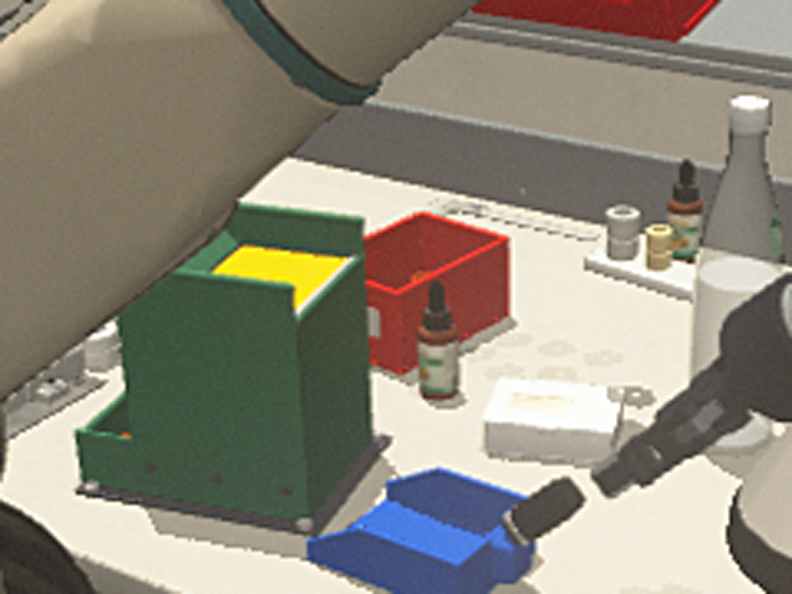

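View pics/top8.png

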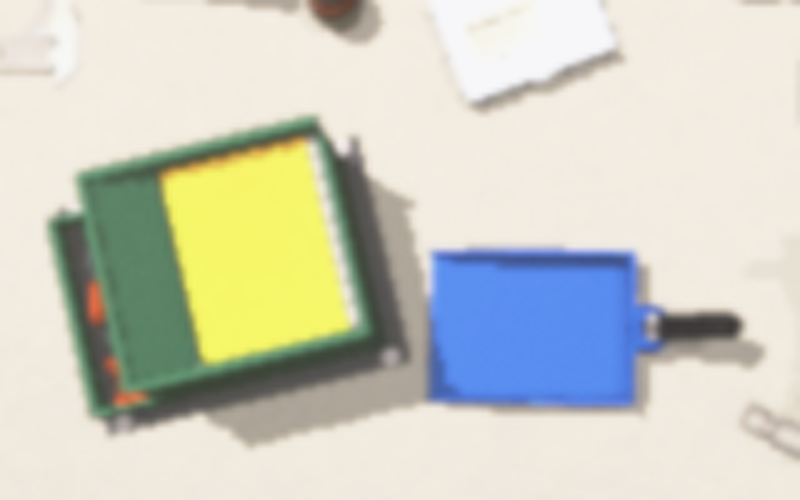

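View pics/wrist8.png

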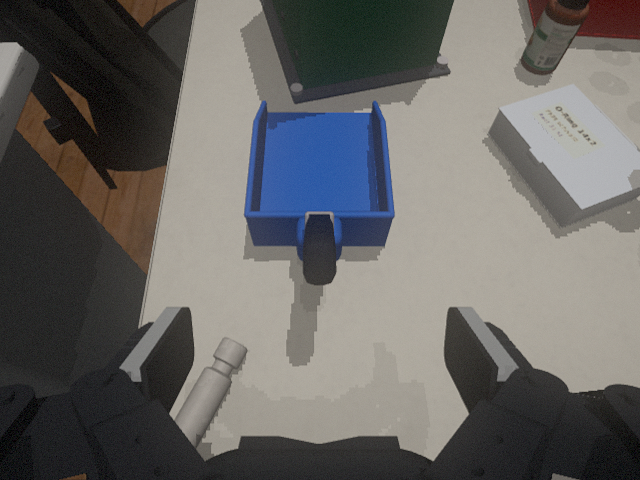

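```bash
python3 - <<'E'
from cell import ctrl
import cv2,numpy as np
p=ctrl.get_image("top");cv2.imwrite("pics/top9.png",p["img"][:,:,::-1])
p2=ctrl.get_image("scene");cv2.imwrite("pics/scene9.png",p2["img"][:,:,::-1])
for q in(p,p2): print([(round(d["conf"],2),(np.array(d["centre"])*[640,480]).round().tolist()) for d in ctrl.regions_of(q,"part_1")])
E
```

```text
[]
[(0.3, [348.0, 255.0]), (0.24, [265.0, 209.0])]
```

View pics/top9.png

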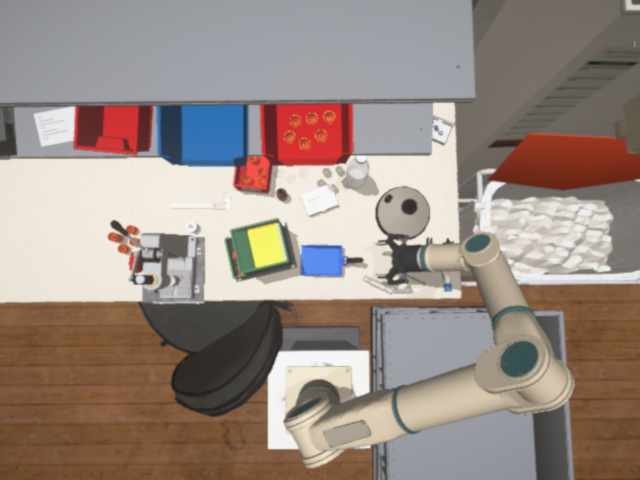

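View pics/scene9.png

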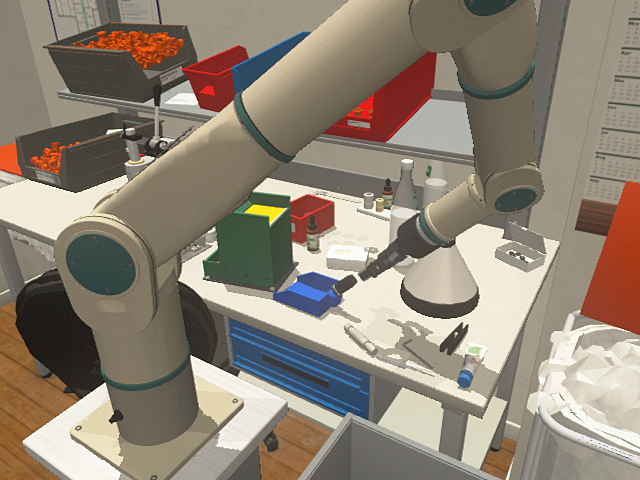

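Call:
play_rows:
  rows:
    - [1,[0,-0.7,0.7],[0,0,0]]
    - [1,[0,-1,1],[0,0,0]]
    - [1,[0,-1,1],[0,0,0]]
    - [1,[0,-1,1],[0,0,0]]
    - [1,[0,-1,1],[0,0,0]]
    - [1,[0,-0.5,0.5],[0,0,0]]
    - [1,[0,0,0],[0,0,0]]
    - [1,[0,0,0],[0,0,0]]

```text
clock: 20.75
eef_pos: [429.4, -168.2, 200.0]
tool_rot: [-0.786, -0.002, -0.029]
force: [-0.5, 0.2, -0.5]
width: 85.2
```

```bash
python3 - <<'E'
from cell import ctrl
s=ctrl.read_state();print(s["clock"],s["force"]);print(ctrl.finish_job())
E
```

```text
20.75 [-0.53047548  0.21682633 -0.53939814]
the job is handed in; nothing more can be done
None
```

The five cups were tipped through the flap into the hopper. The flap closed by itself, and the empty scoop is back on the worktop. I handed the job in at 20.75 s of the 58 s allowed.

- **Scoop:** I gripped it along the handle and tipped it to about 74° between the hopper's side walls. It is standing flat near where it started, about 10 mm further back from the hopper and clear of it.
- **Last pictures:** The scoop is empty, the flap is level and closed, and no stray cups show on the bench or floor. The bystanders looked unmoved by eye. The gripper is clear, with tool force about 0.5 N.
- **What I could not confirm:** Only about three cups can be seen, in the trough. The other two must be inside the hopper, out of view, so I did not count all five.
- **Disagreeing check:** The part detector found nothing in the last top view. In the scene view it gave two weak hits (confidence 0.30 and 0.24). One fell by the white tin and one on the closed flap, and neither spot shows a cup in the pictures, so I took both as false.

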